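# Rock the pendulum angle gauge on an uneven stud until its pointer settles on the tab

### The job

Pick up the pendulum angle gauge by its handle and gently set the middle of its foot, level, on the top ridge of the uneven wooden stud, with the foot's long side across the ridge. Then rock the gauge there until its swinging pointer settles on the tip of the brass tab, and finish still holding it so: foot pressed lightly on the ridge, pointer at rest on the tab. Leave the steel jar and the mortar where they are.

Things in the scene. Friction and masses are not known exactly. Their poses are not given: they have to be found in the camera images.
- handle (a point): Centre of the angle gauge's black upright handle, 154 mm above the underside of its foot; axes as gauge. The handle is 26 mm along x, 28 mm along y, 44 mm tall, free on all sides. Below it is a white plate 116 mm wide (y), 6 mm thick, from 12 to 127 mm above the foot's underside.
- foot (a point): Middle of the flat underside of the gauge's aluminium foot (44 mm along x, 110 mm along y, 12 mm thick); same axes as the handle; straight below the handle's centre when upright.
- pendulum (a joint): Angle (rad) of the freely swinging dark steel pointer relative to the gauge; pivot 114 mm above the foot's underside. 0 when the gauge is level, positive when the tip is to the gauge's +y side. It hangs plumb: lowering the gauge's +y end by an angle about its x axis raises this value by that angle. After a move it swings about twice a second and settles in some 2 s.
- tab (a joint): Angle (rad) of the small brass tab (13 mm wide, on the dial's arc track, pointing up at the pivot), counted like the pointer's; 0.16 to 0.36, always on the gauge's +y side. It is clamped fast. The pointer is on the tab when the two angles are equal.
- pointer_tip (a point): Tip of the swinging pointer, 69.5 mm from the pivot.
- tab_tip (a point): The point of the brass tab's tip on the same 69.5 mm circle, where the pointer's tip must come.
- ridge (a point): Middle of the highest line of the fixed wooden stud, 75 mm above the worktop; axes as stud. The stud is 60 mm long (x, along the ridge) and 64 mm wide (y). Its uneven top is a round ridge of 20 mm radius with a lower, smaller bump on each side; the foot can rock on the ridge 0.45 rad to either side before it meets a bump.
- stud: The wooden stud on its aluminium base plate (110 x 100 x 12 mm), fixed to the worktop; origin under the middle of the plate, x along the ridge, z up.
- gauge: The loose angle gauge (about 0.36 kg), upright on the worktop at the start; origin in the middle of the foot's underside. x: away from its face (the face with pointer and marks looks to -x, at the start roughly towards the robot); y: along the foot's long side, to the left seen from the robot; z: up along the handle.
- jar_mid (a point): Centre of a loose open steel jar, 68 mm diameter, 60 mm tall; a bystander.
- mortar_mid (a point): Centre of a loose white mortar, 82 mm diameter, 44 mm tall; a bystander.

How it is judged:
By the outcome, as a careful person would: the job done as asked, in the order asked, and still so for the second after the job is handed in, while the arm keeps its last pose, push and grip.
It also fails if it takes over 54 s, if anything falls off the work surface, if the arm or the gripper's body presses on something with over 40 N, if the wrist force passes 120 N, or if a joint passes its speed limit or range.

### The arm

A 6-joint arm with a two-finger parallel gripper is mounted at the origin on the work surface; the furniture and walls round the work are solid. World frame = base frame: x ahead of the robot, y to its left, z up, the work surface at z = 0. Lengths are in mm, angles in rad, forces in N, time in s.
With the tool pointing down it reaches from about 350 to 725 mm from the base axis. Payload 4.3 kg.
Tool frame: the origin (TCP) lies on the centre line of the jaws, within the pads' length; the fingertips stand 14 mm ahead of it and the grasp point (between the pads) lies 5 mm behind it; z points along the fingers, x is the direction in which the jaws open and shut, and the axes are right-handed (so a half turn about z gives the same grasp; the last joint's range is limited). The gripper opens to 85 mm and grips with 20 to 120 N. Pads are 22 mm wide; open, the fingers measure 114 mm over their backs; the gripper's body (76 mm by 85 mm) begins 54 mm behind the grasp point. The pads swing forward as they close: fully open they stand 13 mm farther back than shut.
Start: joints at [1.08, 0.377, 0.081, 1.274, 0, 1.46], TCP at [213.715, 533.846, 245.329] pointing down, gripper open.
Joint ranges: [-2.72, 2.72], [-0.84, 1.66], [-1.02, 1.22], [-1.77, 2.12], [-1.37, 1.28], [-3.14, 3.14]. Speed limits (rad/s): [2.57, 2.57, 3.14, 3.14, 3.14, 3.14].

### API

Orientations are given as a unit quaternion [x, y, z, w].
In Python, from bench import sensors, eyes, order gives the robot as it stands. The module is installed in compiled form; this text tells all that it offers.
- The arm moves only by the tool drive_tool, never from a script. Its argument "plan" is a list of rows, each a list of 7 numbers: the closure, from -1 (fully open) to 1 (shut), then the shift along the world's x, y, z in m, then the turn, a rotation vector about the world's x, y, z in degrees. In form: [[fingers, tx, ty, tz, ax, ay, az], ...]. A call has 1 to 12 rows; each row shifts and turns the commanded pose from where the row before left it; what a row does not reach is not made up. A row lasts 1/10 s, in which the tool goes at most 50 mm and 8.59 degrees, less where a joint would pass 70% of its speed; a pose out of reach is approached as far as the arm can. A call is refused whole if a number of a shift passes 0.05 or a number of a turn 8.59, either way. A call with a gripper value outside its range is refused whole. The fingers move at their own pace and stop on an object; the grip force is fixed at half the most. Time passes only in rows, so rows that do not move let the fingers close. It gives the time, the measured TCP pose, the force and the opening at its end, in the units of the state.
- sensors.get_obs(): the state, without advancing time (a new reading comes with each control period).
- eyes.grab_frame(name): name is "scene" or "top"; returns the picture (384x512x3 uint8, blue, green, red); there is no depth.
- eyes.camera_model(name): a dict with "camera_matrix" (3x3 intrinsics, pixels), "rvec" (rotation vector, rad) and "tvec" (3), from world to camera coordinates, as OpenCV has them. Camera axes: x right, y down, z forward; pixel columns grow to the right and rows downward; lengths in mm; the calibration is good to about 2 mm. A picture is of the moment at which its call begins. camera_model takes no time and is no camera call.
- order.hand_in(): hands the job in, once; it reports no verdict.
The state is a dict: "clock": time; "joint_positions": joint angles; "qvel": joint speeds; "joint_torque": joint torques, N m; "tool_pos": TCP position; "orientation": TCP orientation; "wrist_force": force on the tool from outside, world axes, zero at the start; "torque": the same for the moment, N m; "grip_width": finger opening in mm.
Only numpy, scipy, OpenCV 4.12 (cv2) and the standard library are available. Lean on these libraries where they do the work, as an engineer would, in place of code of your own. Each camera call takes 0.05 s, during which the arm holds its last target.

## Working session

There is one attempt and no reset: what is moved stays moved. The work goes in short steps, Python scripts to look and compute and a tool call to move; the robot and the scene stay as the last step left them, time stands still between calls to the robot, and variables do not carry over. Pictures are saved under pics/ and viewed, and the job is handed in when it is done.

Besides the shell and the picture viewer there is one more tool, called as name(argument=value, ...), one argument or row to a line, values as JSON. drive_tool: Moves the arm, as the interface text tells. Its arguments: {"type":"object","properties":{"plan":{"type":"array","items":{"type":"array","items":{"type":"number"}}}},"required":["plan"]}

```bash
mkdir -p pics; cat > h.py <<'E'
import numpy as np, cv2
from bench import sensors, eyes, order
from scipy.spatial.transform import Rotation as R
def cam(n):
    m=eyes.camera_model(n); K=np.array(m["camera_matrix"],float); r=np.array(m["rvec"],float).ravel(); t=np.array(m["tvec"],float).ravel()
    return K,r,t
def ray(n,uv):
    K,r,t=cam(n); M=cv2.Rodrigues(r)[0]; d=M.T@np.linalg.inv(K)@np.array([uv[0],uv[1],1.]); return -M.T@t,d/np.linalg.norm(d)
def onz(n,uv,z):
    o,d=ray(n,uv); return o+d*(z-o[2])/d[2]
def two(uva,uvb):
    o1,d1=ray("scene",uva); o2,d2=ray("top",uvb)
    A=np.stack([d1,-d2],1); s=np.linalg.lstsq(A,o2-o1,rcond=None)[0]; p=o1+d1*s[0]; q=o2+d2*s[1]; return (p+q)/2,np.linalg.norm(p-q)
def proj(n,P):
    K,r,t=cam(n); return cv2.projectPoints(np.array(P,float).reshape(-1,1,3),r,t,K,None)[0].reshape(-1,2)
def snap(n,f,scale=1.5):
    im=eyes.grab_frame(n); cv2.imwrite(f"pics/{f}_raw.png",im); cv2.imwrite(f"pics/{f}.png",cv2.resize(im,None,fx=scale,fy=scale,interpolation=cv2.INTER_CUBIC)); return im
E
python3 - <<'E'
from h import *
print(sensors.get_obs())
for n in("scene","top"):
    snap(n,n+"0"); print(n,cam(n),ray(n,(256,192)))
E
```

```text
{'clock': 0.0, 'joint_positions': array([ 1.07972512e+00,  3.78090427e-01,  7.96416324e-02,  1.27437780e+00,
       -7.88121818e-06,  1.46049407e+00]), 'qvel': array([-1.72673380e-03, -2.19448155e-04,  4.80644533e-05,  2.26951677e-04,
       -1.62402605e-03,  2.89576541e-04]), 'joint_torque': array([-8.98058443e-04, -4.63604128e+01,  2.69878095e+01,  2.09236890e-02,
        1.01200260e-04,  2.66381255e-05]), 'tool_pos': array([213.39728921, 533.276067  , 244.3512985 ]), 'orientation': array([ 8.28140397e-01,  5.60519805e-01, -8.96364433e-04,  4.76491687e-04]), 'wrist_force': array([-0.37878413,  0.43426035,  0.63825723]), 'torque': array([0.00319306, 0.0115198 , 0.03780198]), 'grip_width': 85.35168101478543}
scene (array([[382.57322   ,   0.        , 250.32147882],
       [  0.        , 382.57322   , 183.39258365],
       [  0.        ,   0.        ,   1.        ]]), array([ 2.01804269,  0.35927849, -0.22522552]), array([-513.96028548,   87.44151883,  910.05161371])) (array([ 751.41784581, -543.94959377,  489.37224515]), array([-0.29342872,  0.83010642, -0.47415495]))
top (array([[394.02245644,   0.        , 257.05553757],
       [  0.        , 394.02245644, 196.5415177 ],
       [  0.        ,   0.        ,   1.        ]]), array([ 2.13568166, -2.15206258,  0.20373562]), array([134.03765377, 476.74768964, 901.58603123])) (array([321.02835967, 151.60542307, 965.43690208]), array([ 0.17807329, -0.01995009, -0.98381497]))
```

View pics/scene0.png

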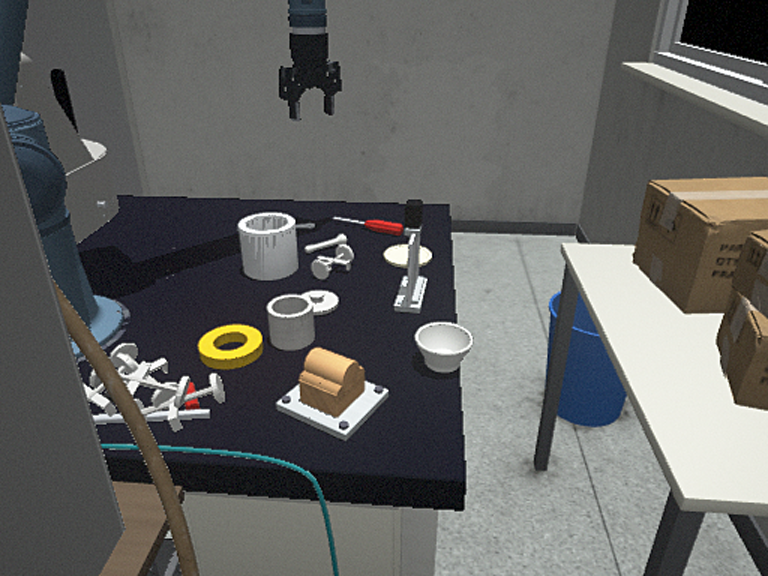

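View pics/top0.png

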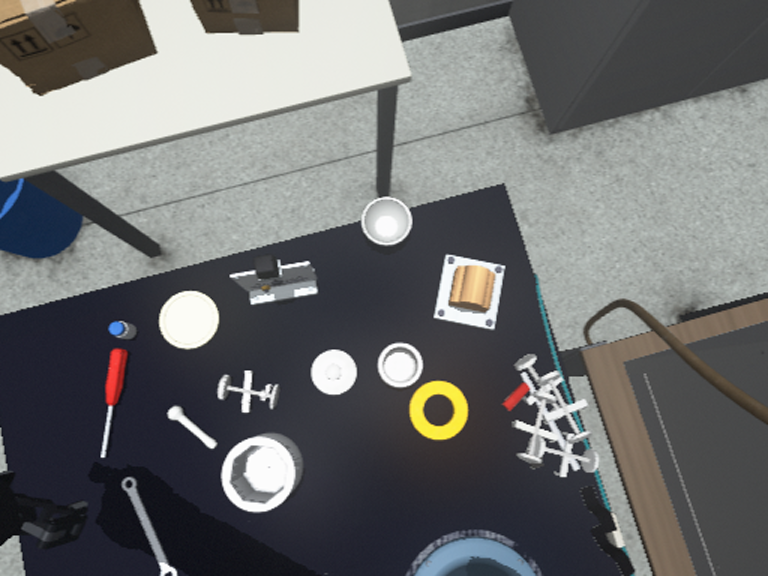

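The scene view shows the gauge edge-on at about (412,260), the stud at (333,390), the jar at (291,322) and the mortar at (443,345). In the top view the gauge is at (275,280) and the stud at (470,290). I'll enlarge these.

```bash
python3 - <<'E'
import cv2
t=cv2.imread('pics/top0_raw.png'); s=cv2.imread('pics/scene0_raw.png')
def crop(im,x0,x1,y0,y1,f,n): cv2.imwrite(f'pics/{n}.png',cv2.resize(im[y0:y1,x0:x1],None,fx=f,fy=f,interpolation=cv2.INTER_CUBIC))
crop(t,145,225,160,210,10,'c_top_g'); crop(t,285,345,160,225,9,'c_top_s')
crop(s,255,295,125,215,6.6,'c_sc_g'); crop(s,175,265,225,295,8,'c_sc_s')
E
```

```text
(no output)
```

View pics/c_top_g.png

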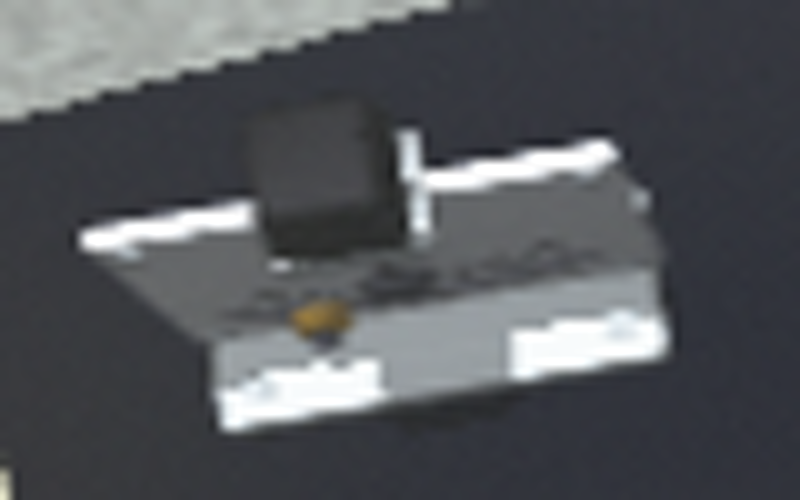

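View pics/c_top_s.png

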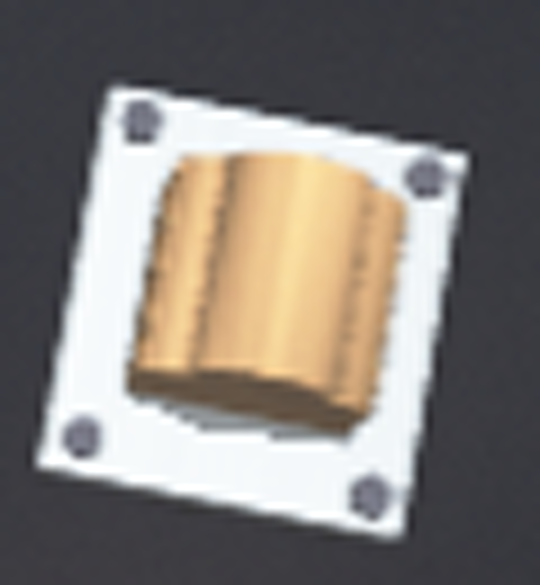

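View pics/c_sc_g.png

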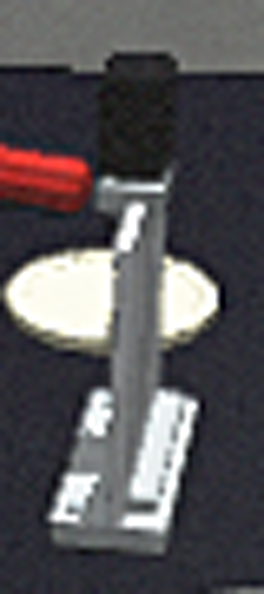

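View pics/c_sc_s.png

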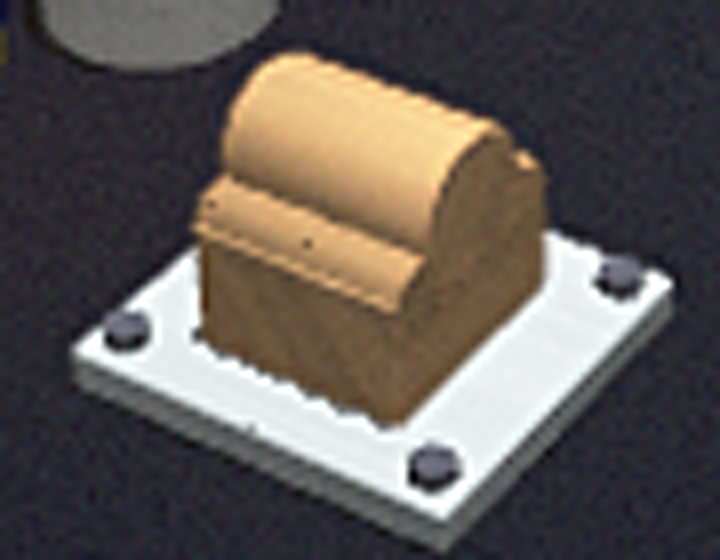

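```bash
cat > m.py <<'E'
from h import *
def un(U,f,x0,y0): return ((U[0]+.5)/f-.5+x0,(U[1]+.5)/f-.5+y0)
E
python3 - <<'E'
from m import *
np.set_printoptions(precision=1,suppress=True)
c=[un(p,9,285,160) for p in[(110,85),(468,157),(403,538),(38,467)]]
P=np.array([onz('top',p,12) for p in c]);print(P,P.mean(0))
for i in range(4):
    d=P[(i+1)%4]-P[i];print(np.linalg.norm(d),np.degrees(np.arctan2(d[1],d[0])))
c2=[un(p,8,175,225) for p in[(75,350),(445,518),(672,285)]]
P2=np.array([onz('scene',p,12) for p in c2]);print(P2,(P2[0]+P2[2])/2)
t=lambda p:un(p,10,145,160)
a,b=onz('top',t((80,240)),127),onz('top',t((615,150)),127);d=b-a;print('plate',a,b,(a+b)/2,np.linalg.norm(d),np.degrees(np.arctan2(d[1],d[0])))
a,b=onz('top',t((225,430)),0),onz('top',t((668,355)),0);d=b-a;print('footfront',a,b,(a+b)/2,np.linalg.norm(d),np.degrees(np.arctan2(d[1],d[0])))
s=lambda p:un(p,6.6,255,125)
Q=[onz('scene',s(p),12) for p in[(50,530),(165,535),(200,400),(90,395)]];print(Q,np.mean(Q,0))
im=cv2.imread('pics/top0_raw.png')[165:195,160:190]; im=np.clip(im.astype(float)*3,0,255).astype('uint8')
cv2.imwrite('pics/hh.png',cv2.resize(im,None,fx=20,fy=20,interpolation=cv2.INTER_CUBIC))
im=cv2.imread('pics/scene0_raw.png')[130:215,258:292]; im=np.clip(im.astype(float)*2.5,0,255).astype('uint8')
cv2.imwrite('pics/hs.png',cv2.resize(im,None,fx=7,fy=7,interpolation=cv2.INTER_CUBIC))
E
```

```text
[[551.2  30.2  12. ]
 [530.4 -68.4  12. ]
 [424.8 -46.1  12. ]
 [444.9  52.6  12. ]] [487.8  -7.9  12. ]
100.78714599520562 -101.93198441033012
107.89151930063728 168.08292069809687
100.74107335941981 78.51461795293024
108.67677971812809 -11.891283462992522
[[429.4 -45.7  12. ]
 [535.1 -68.2  12. ]
 [555.6  26.5  12. ]] [492.5  -9.6  12. ]
plate [492.6 357.8 127. ] [511.9 242.8 127. ] [502.2 300.3 127. ] 116.55054245386725 -80.43767725490086
footfront [470.5 351.7   0. ] [488.7 242.9   0. ] [479.6 297.3   0. ] 110.36003554835482 -80.53225322402155
[array([492.8, 233.7,  12. ]), array([534.3, 244.8,  12. ]), array([516.7, 355.4,  12. ]), array([472.7, 344.3,  12. ])] [504.2 294.5  12. ]
```

View pics/hh.png

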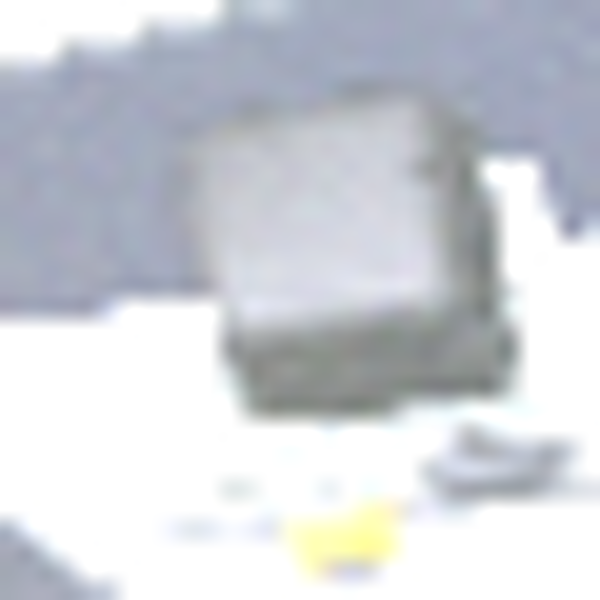

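View pics/hs.png

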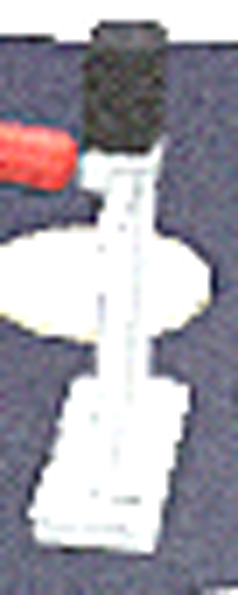

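```bash
python3 - <<'E'
from m import *
np.set_printoptions(precision=1,suppress=True)
Q=np.array([onz('top',un(p,20,160,165),176) for p in[(190,130),(410,95),(447,300),(230,328)]]);print(Q,Q.mean(0))
for z in(176,): 
  Q=np.array([onz('scene',un(p,7,258,130),z) for p in[(92,28),(158,28)]]);print(Q)
Rz=R.from_euler('z',9.6,degrees=True).as_matrix()
g=np.array([501.8,300.,0])
for sx in(-13,13):
  for sy in(-14,14):
    for z in (132,176):
      P=g+Rz@[sx,sy,z]; print(sx,sy,z,(proj('scene',P)[0]-[258,130])*7,(proj('top',P)[0]-[160,165])*20)
# ridge ends
Rs=R.from_euler('z',-11.9,degrees=True).as_matrix(); s=np.array([489.,-8.5,0])
for sx in(-30,30): 
  P=s+Rs@[sx,0,75]; print('ridge',(proj('scene',P)[0]-[175,225])*8,(proj('top',P)[0]-[285,160])*9)
for sx in(-30,30):
 for sy in (-32,32): 
  P=s+Rs@[sx,sy,12]; print('base',sx,sy,(proj('scene',P)[0]-[175,225])*8,(proj('top',P)[0]-[285,160])*9)
E
```

```text
[[508.5 313.1 176. ]
 [512.1 290.8 176. ]
 [490.6 286.5 176. ]
 [487.8 308.5 176. ]] [499.7 299.7 176. ]
[[491.1 297.8 176. ]
 [512.6 305.5 176. ]]
-13 -14 132 [ 75.  157.4] [529.3 369.7]
-13 -14 176 [77.3 37.9] [462.3 283.6]
-13 14 132 [ 86.2 128. ] [270.1 413.6]
-13 14 176 [88.8 11. ] [189.  329.8]
13 -14 132 [149.1 162.5] [493.9 137.2]
13 -14 176 [153.1  42.5] [425.3  39. ]
13 14 132 [158.5 132.8] [235.9 180.5]
13 14 176 [162.6  15.3] [153.3  84.6]
ridge [250.9  55.2] [272.4 372.1]
ridge [457.8 133.5] [312.5 146.9]
base -30 -32 [183.1 337.7] [349.2 431.2]
base -30 32 [342.1 200. ] [118.6 384.7]
base 30 -32 [385.8 427. ] [385.9 219.5]
base 30 32 [537.9 278.4] [157.7 173.7]
```

Estimates: the handle is at about (501, 300) with yaw 9.6°. The ridge middle is at about (490, -8.6) with the stud yawed −11.9°. I'll put the jaws along gauge x, which leaves wrist range to half-turn the gauge so its face looks at the scene camera. First I move above the handle.

drive_tool(
  plan=[
    [-1, 0.024, -0.0195, 0, 0, 0, -4.9],
    [-1, 0.024, -0.0195, 0, 0, 0, -4.9],
    [-1, 0.024, -0.0195, 0, 0, 0, -4.9],
    [-1, 0.024, -0.0195, 0, 0, 0, -4.9],
    [-1, 0.024, -0.0195, 0, 0, 0, -4.9],
    [-1, 0.024, -0.0195, 0, 0, 0, -4.9],
    [-1, 0.024, -0.0195, 0, 0, 0, -4.9],
    [-1, 0.024, -0.0195, 0, 0, 0, -4.9],
    [-1, 0.024, -0.0195, 0, 0, 0, -4.9],
    [-1, 0.024, -0.0195, 0, 0, 0, -4.9],
    [-1, 0.024, -0.0195, 0, 0, 0, -4.8],
    [-1, 0.024, -0.0195, 0, 0, 0, -4.8],
  ],
)

```text
clock: 1.3
tool_pos: [502.3, 298.8, 244.8]
orientation: [0.997, 0.082, -0.0, 0.0]
wrist_force: [1.0, 0.7, 0.7]
grip_width: 85.3
```

drive_tool(
  plan=[
    [-1, 0, 0, 0, 0, 0, 0],
    [-1, 0, 0, 0, 0, 0, 0],
  ],
)

```text
clock: 1.5
tool_pos: [501.7, 299.4, 244.7]
orientation: [0.997, 0.083, -0.001, 0.0]
wrist_force: [-0.8, -0.6, 0.5]
grip_width: 85.5
```

```bash
cat > st.py <<'E'
from h import *
np.set_printoptions(precision=3,suppress=True)
def st():
    o=sensors.get_obs(); r=R.from_quat(o['orientation']).as_matrix()
    print('t',round(o['clock'],2),'pos',o['tool_pos'],'psi',round(np.degrees(np.arctan2(r[1,0],r[0,0])),2),'toolx',r[:,0],'toolz',r[:,2],'F',o['wrist_force'],'T',o['torque'],'w',round(o['grip_width'],1),'q',o['joint_positions']); return o
if __name__=='__main__': st()
E
python3 - <<'E'
from st import *
st(); snap('top','top1'); snap('scene','scene1')
E
```

```text
t 1.5 pos [501.669 299.351 244.697] psi 9.54 toolx [ 0.986  0.166 -0.001] toolz [-0.001 -0.    -1.   ] F [-0.843 -0.586  0.544] T [ 0.007 -0.017  0.033] w 85.5 q [0.429 0.398 0.11  1.284 0.    1.833]
```

View scene.

```bash
python3 - <<'E'
import cv2
s=cv2.imread('pics/scene1_raw.png')[70:215,220:340]; cv2.imwrite('pics/c1.png',cv2.resize(s,None,fx=4,fy=4,interpolation=cv2.INTER_CUBIC))
s=cv2.imread('pics/top1_raw.png')[130:230,120:260]; cv2.imwrite('pics/c1t.png',cv2.resize(s,None,fx=5,fy=5,interpolation=cv2.INTER_CUBIC))
E
```

```text
(no output)
```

View pics/c1.png

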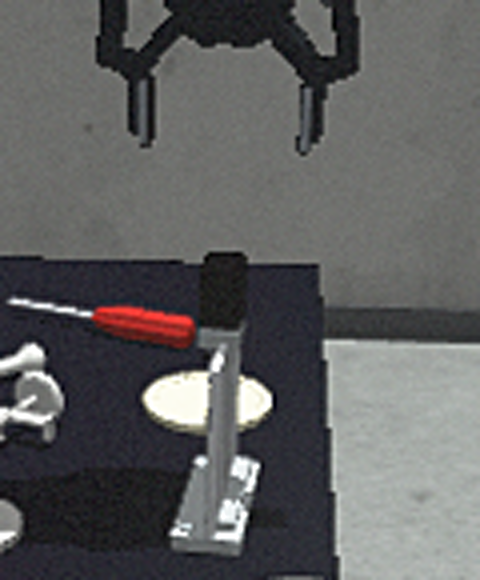

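View pics/c1t.png

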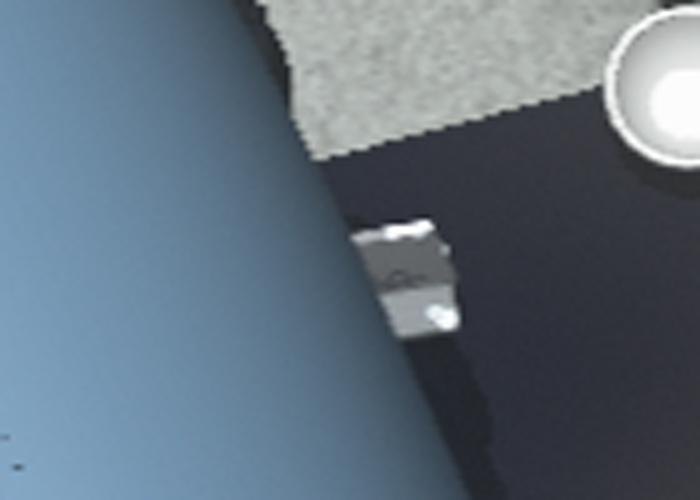

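In the scene crop the open fingers (145 and 305) straddle the handle (224) evenly. I'm descending and gripping.

drive_tool(
  plan=[
    [-1, 0, 0.001, -0.02, 0, 0, 0],
    [-1, 0, 0, -0.02, 0, 0, 0],
    [-1, 0, 0, -0.02, 0, 0, 0],
    [-1, 0, 0, -0.018, 0, 0, 0],
    [-1, 0, 0, -0.01, 0, 0, 0],
    [-1, 0, 0, -0.006, 0, 0, 0],
    [-1, 0, 0, 0, 0, 0, 0],
    [1, 0, 0, 0, 0, 0, 0],
    [1, 0, 0, 0, 0, 0, 0],
    [1, 0, 0, 0, 0, 0, 0],
    [1, 0, 0, 0, 0, 0, 0],
    [1, 0, 0, 0, 0, 0, 0],
  ],
)

```text
clock: 2.8
tool_pos: [502.3, 301.1, 152.0]
orientation: [0.997, 0.083, 0.001, -0.0]
wrist_force: [-0.3, -0.6, 0.4]
grip_width: 25.3
```

```bash
python3 st.py
```

```text
t 2.8 pos [502.324 301.08  151.984] psi 9.58 toolx [0.986 0.166 0.002] toolz [ 0.002  0.001 -1.   ] F [-0.276 -0.553  0.436] T [-0.037  0.047  0.052] w 25.3 q [ 0.432  0.438 -0.072  1.059  0.     1.835]
```

Gripped at 25.3 mm opening. Now lift and carry the gauge in front of the scene camera, turning its face towards it.

drive_tool(
  plan=[
    [1, 0, 0, 0.01, 0, 0, 0],
    [1, 0, 0, 0.025, 0, 0, 0],
    [1, 0, 0, 0.035, 0, 0, 0],
    [1, 0, 0, 0.035, 0, 0, 0],
    [1, 0, 0, 0.03, 0, 0, 0],
    [1, 0, 0, 0.02, 0, 0, 0],
    [1, 0, -0.01, 0.01, 0, 0, 3],
    [1, 0, -0.02, 0.01, 0, 0, 5],
    [1, 0, -0.025, 0.01, 0, 0, 6.5],
    [1, 0, -0.025, 0.01, 0, 0, 6.5],
    [1, 0, -0.025, 0.01, 0, 0, 6.5],
    [1, 0, -0.025, 0.005, 0, 0, 6.5],
  ],
)

```text
clock: 4.0
tool_pos: [501.2, 169.8, 362.0]
orientation: [0.928, 0.373, -0.0, -0.0]
wrist_force: [0.0, 0.2, -4.1]
grip_width: 25.2
```

drive_tool(
  plan=[
    [1, 0, -0.027, 0.005, 0, 0, 6.5],
    [1, 0, -0.027, 0.005, 0, 0, 6.5],
    [1, 0, -0.027, 0.005, 0, 0, 6.5],
    [1, 0, -0.027, 0.005, 0, 0, 6.5],
    [1, 0, -0.027, 0.005, 0, 0, 6.5],
    [1, 0, -0.027, 0.005, 0, 0, 6.5],
    [1, 0.002, -0.027, 0, 0, 0, 6.5],
    [1, 0.003, -0.027, 0, 0, 0, 6.5],
    [1, 0.003, -0.027, 0, 0, 0, 6.5],
    [1, 0.003, -0.025, 0, 0, 0, 6.5],
    [1, 0.003, -0.02, 0, 0, 0, 6.5],
    [1, 0.002, -0.01, 0, 0, 0, 4],
  ],
)

```text
clock: 5.2
tool_pos: [517.1, -128.8, 390.8]
orientation: [0.506, 0.862, -0.0, -0.001]
wrist_force: [0.2, -0.5, -3.9]
grip_width: 25.5
```

drive_tool(
  plan=[
    [1, 0, 0, 0, 0, 0, 0],
    [1, 0, 0, 0, 0, 0, 0],
    [1, 0, 0, 0, 0, 0, 0],
    [1, 0, 0, 0, 0, 0, 0],
    [1, 0, 0, 0, 0, 0, 0],
    [1, 0, 0, 0, 0, 0, 0],
    [1, 0, 0, 0, 0, 0, 0],
    [1, 0, 0, 0, 0, 0, 0],
    [1, 0, 0, 0, 0, 0, 0],
    [1, 0, 0, 0, 0, 0, 0],
    [1, 0, 0, 0, 0, 0, 0],
    [1, 0, 0, 0, 0, 0, 0],
  ],
)

```text
clock: 6.4
tool_pos: [517.7, -127.2, 391.3]
orientation: [0.507, 0.862, 0.0, -0.0]
wrist_force: [0.1, 0.4, -3.8]
grip_width: 25.6
```

```bash
python3 - <<'E'
from st import *
st(); snap('scene','scene2')
E
```

```text
t 6.4 pos [ 517.708 -127.188  391.314] psi 119.08 toolx [-0.486  0.874  0.   ] toolz [-0.  0. -1.] F [ 0.086  0.354 -3.764] T [ 0.01  -0.032 -0.014] w 25.6 q [-0.36   0.306  0.356  1.621  0.    -0.867]
```

View pics/scene2.png

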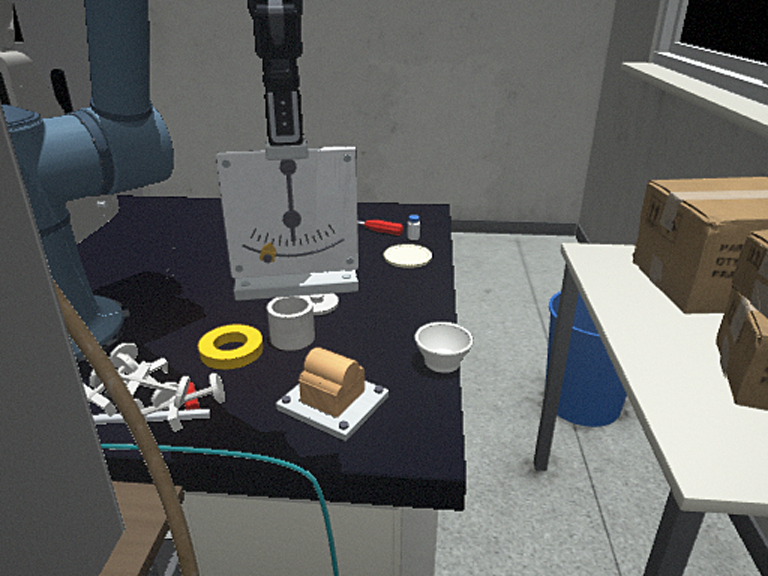

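The gauge faces the camera: pivot near (288,167), pointer hanging straight, brass tab near (267,253). I'll enlarge the face.

```bash
python3 - <<'E'
import cv2
s=cv2.imread('pics/scene2_raw.png')[95:200,140:245]; cv2.imwrite('pics/c2.png',cv2.resize(s,None,fx=5.6,fy=5.6,interpolation=cv2.INTER_CUBIC))
s=cv2.imread('pics/scene2_raw.png')[145:180,160:220]; cv2.imwrite('pics/c2b.png',cv2.resize(s,None,fx=13,fy=13,interpolation=cv2.INTER_CUBIC))
E
```

```text
(no output)
```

View pics/c2.png

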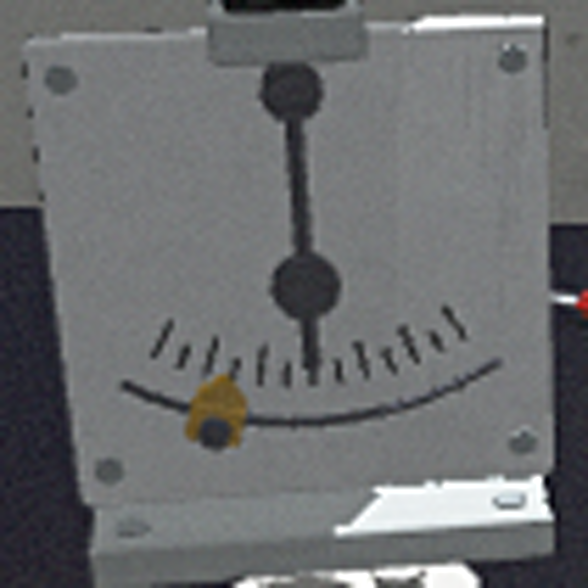

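View pics/c2b.png

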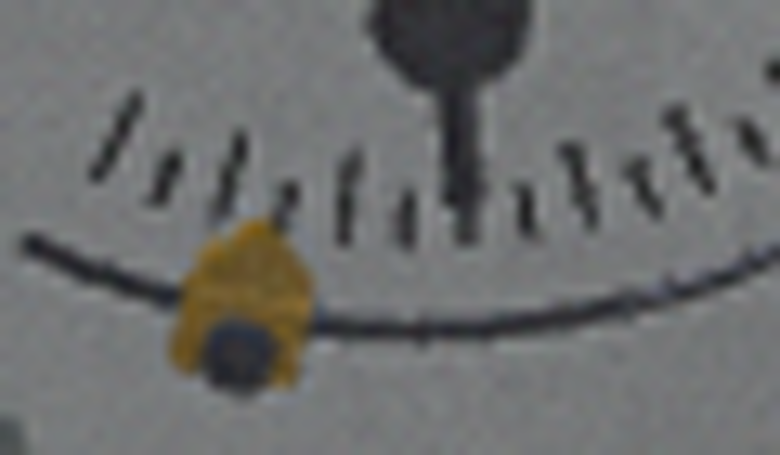

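```bash
cat > ang.py <<'E'
from m import *
def on_face(cam_,uv,origin,Rg,xoff):
    o,d=ray(cam_,uv); n=Rg[:,0]; p0=origin+n*xoff; s=(p0-o)@n/(d@n); return Rg.T@(o+d*s-origin)
E
python3 - <<'E'
from ang import *
np.set_printoptions(precision=2,suppress=True)
yaw=119.08
Rg=R.from_euler('z',yaw,degrees=True).as_matrix()
org=np.array([517.7,-127.2,391.3-152])
im=cv2.imread('pics/scene2_raw.png')
hsv=cv2.cvtColor(im,cv2.COLOR_BGR2HSV); 
m=((hsv[...,0]>12)&(hsv[...,0]<35)&(hsv[...,1]>90)).astype('uint8'); m[:150]=0;m[180:]=0;m[:,:165]=0;m[:,190:]=0
ys,xs=np.nonzero(m); print('brass',xs.mean(),ys.mean(),xs.min(),xs.max(),ys.min(),ys.max(), [ (y,xs[ys==y].mean(),(ys==y).sum()) for y in range(ys.min(),ys.max()+1)])
for xo in(-3,-8,-12):
  piv=on_face('scene',un((292,90),5.6,140,95),org,Rg,xo)
  a=on_face('scene',un((262,218),13,160,145),org,Rg,xo)
  tip=on_face('scene',un((462,203),13,160,145),org,Rg,xo)
  screw=on_face('scene',un((240,350),13,160,145),org,Rg,xo)
  L=[un((p),5.6,140,95) for p in[(60,80),(512,58),(522,441),(108,470)]]
  print(xo,'piv',piv,'scr',[on_face('scene',l,org,Rg,xo) for l in L] if xo==-3 else '')
  for nme,q in(('tab',a),('tip',tip),('screw',screw)):
    v=q-piv; print(nme,v,np.hypot(v[1],v[2]),np.arctan2(v[1],-v[2]))
E
```

```text
brass 178.48717948717947 167.35897435897436 173 183 162 174 [(162, np.float64(179.0), np.int64(3)), (163, np.float64(179.5), np.int64(4)), (164, np.float64(178.0), np.int64(7)), (165, np.float64(178.5), np.int64(8)), (166, np.float64(178.5), np.int64(10)), (167, np.float64(178.5), np.int64(10)), (168, np.float64(178.5), np.int64(10)), (169, np.float64(178.75), np.int64(8)), (170, np.float64(179.0), np.int64(5)), (171, np.float64(177.0), np.int64(5)), (172, np.float64(177.5), np.int64(4)), (173, np.float64(179.0), np.int64(3)), (174, np.float64(181.0), np.int64(1))]
-3 piv [ -3.     0.   113.63] scr [array([ -3.  ,  50.23, 118.29]), array([ -3.  , -49.66, 118.65]), array([ -3.  , -49.57,  22.75]), array([-3.  , 50.41, 22.67])]
tab [  0.    20.77 -67.81] 70.92339999827294 0.29720241192574176
tip [ -0.     0.48 -67.57] 67.56802287188795 0.007129984494191576
screw [  0.    24.28 -82.45] 85.94602678444157 0.28639072106238794
-8 piv [ -8.    -0.01 115.07] scr 
tab [  0.    20.55 -67.1 ] 70.17653743595187 0.2972024119257427
tip [  0.     0.48 -66.85] 66.85649428337844 0.007129984494191619
screw [ -0.    24.02 -81.58] 85.04096766732209 0.28639072106238844
-12 piv [-12.    -0.03 116.22] scr 
tab [  0.    20.38 -66.53] 69.5790473860949 0.29720241192574237
tip [  0.     0.47 -66.29] 66.28727141257075 0.00712998449419168
screw [ -0.    23.82 -80.88] 84.31692037362652 0.2863907210623881
```

```bash
python3 - <<'E'
from ang import *
np.set_printoptions(precision=3,suppress=True)
Rg=R.from_euler('z',119.08,degrees=True).as_matrix(); org=np.array([517.7,-127.2,239.3])
im=cv2.imread('pics/scene2_raw.png').astype(np.float32)
xo=-6
# rectified face: 5 px/mm, y from 50..-50 (left..right), z 25..125
S=8
ys=np.arange(45,-45,-1/S); zs=np.arange(122,25,-1/S)
Y,Z=np.meshgrid(ys,zs); P=np.stack([np.full(Y.shape,xo),Y,Z],-1).reshape(-1,3)@Rg.T+org
uv=proj('scene',P).reshape(Y.shape+(2,)).astype(np.float32)
r=cv2.remap(im,uv[...,0],uv[...,1],cv2.INTER_CUBIC); cv2.imwrite('pics/rect.png',np.clip(r*1.5,0,255).astype('uint8')[:,:])
g=r.mean(-1); sat=r[...,2]-r[...,0]
# pivot centroid
def cen(w,sel): w=w*sel; return (w*Y).sum()/w.sum(),(w*Z).sum()/w.sum()
dark=np.clip(90-g,0,None); 
pv=cen(dark,(abs(Y)<8)&(Z>107)&(Z<122)); print('pivot',pv)
pb=cen(dark,(abs(Y)<10)&(Z>65)&(Z<90));print('bob',pb)
for z0 in range(50,106,5):
    c=cen(dark,(abs(Y)<4)&(abs(Z-z0)<1.5)); print(z0,round(c[0],2),end=' ')
b=np.clip(sat-25,0,None); c=cen(b,(Y>10)&(Y<35)&(Z<55)&(Z>25)); print('brass',c,np.arctan2(c[0]-pv[0],pv[1]-c[1]))
# polar: brass angular centroid as function of radius; dark marks profile
yp,zp=0.0,114.6
for rad in np.arange(66,92,2):
    th=np.arange(0.1,0.5,0.002); yy=pv[0]+rad*np.sin(th); zz=pv[1]-rad*np.cos(th)
    v=cv2.remap(sat,((45-yy)*S).astype(np.float32)[None],((122-zz)*S).astype(np.float32)[None],cv2.INTER_LINEAR)[0]
    w=np.clip(v-20,0,None); m=v>25
    print(rad,round((w*th).sum()/max(w.sum(),1e-6),4),round(v.max()), (round(th[m][0],3),round(th[m][-1],3),round((th[m][0]+th[m][-1])/2,4)) if m.any() else '')
th=np.arange(-0.6,0.6,0.004)
acc=0
for rad in np.arange(67,72,.5):
    yy=pv[0]+rad*np.sin(th); zz=pv[1]-rad*np.cos(th)
    acc=acc+cv2.remap(g,((45-yy)*S).astype(np.float32)[None],((122-zz)*S).astype(np.float32)[None],cv2.INTER_LINEAR)[0]
from scipy.signal import find_peaks
pk,_=find_peaks(-acc,prominence=30); print(th[pk])
E
```

```text
pivot (np.float64(0.3503321554954568), np.float64(114.14988007413875))
bob (np.float64(0.37681040005202027), np.float64(73.23291994726829))
50 0.26 55 0.39 60 0.48 65 0.0 70 0.04 75 0.02 80 0.37 85 0.33 90 0.32 95 0.26 100 0.4 105 0.46 brass (np.float64(23.013715309975126), np.float64(38.993397176246056)) 0.29287754366285157
66 0.0 1 
68 0.0 0 
70 0.2897 35 (np.float64(0.28), np.float64(0.298), np.float64(0.289))
72 0.2947 95 (np.float64(0.252), np.float64(0.328), np.float64(0.29))
74 0.2982 70 (np.float64(0.23), np.float64(0.36), np.float64(0.295))
76 0.2912 73 (np.float64(0.208), np.float64(0.368), np.float64(0.288))
78 0.2898 78 (np.float64(0.208), np.float64(0.372), np.float64(0.29))
80 0.2877 71 (np.float64(0.208), np.float64(0.37), np.float64(0.289))
82 0.292 80 (np.float64(0.21), np.float64(0.366), np.float64(0.288))
84 0.3002 72 (np.float64(0.212), np.float64(0.364), np.float64(0.288))
86 0.2969 73 (np.float64(0.212), np.float64(0.366), np.float64(0.289))
88 0.2906 52 (np.float64(0.218), np.float64(0.356), np.float64(0.287))
90 0.0 0 
[-0.536 -0.448 -0.356 -0.268 -0.184 -0.092  0.     0.084  0.176  0.268
  0.352  0.444  0.532]
```

View pics/rect.png

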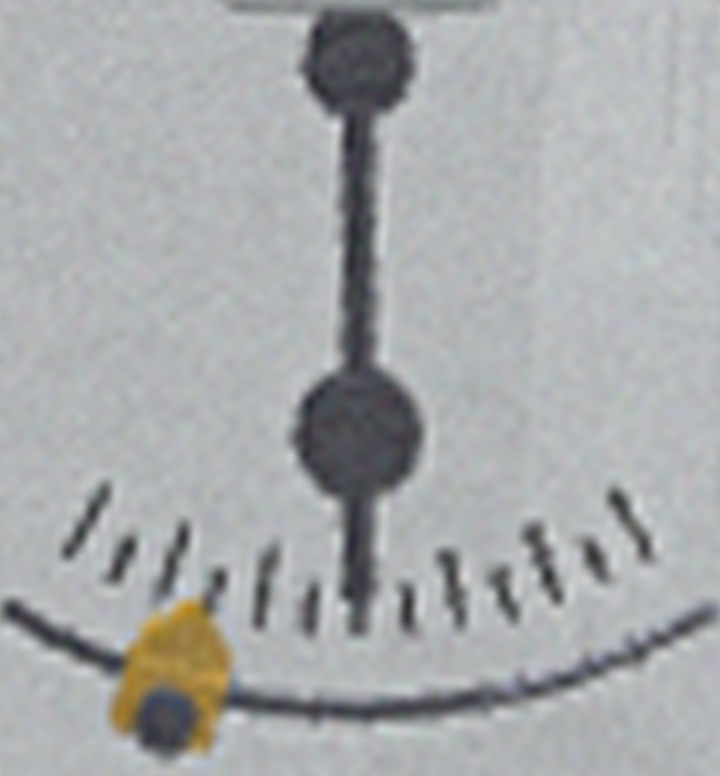

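The tab reads 0.289 rad raw. The dial marks scale at 0.0889 per 5°, so I'll take it as about 0.286 rad (16.4°). The pointer reads about 0, so the gauge is level in the grip. Next, hover over the ridge with the face turned to +x.

drive_tool(
  plan=[
    [1, -0.001, 0.006, 0, 0, 0, 3],
    [1, -0.003, 0.012, 0, 0, 0, 5],
    [1, -0.004, 0.016, 0, 0, 0, 6],
    [1, -0.004, 0.016, 0, 0, 0, 7],
    [1, -0.004, 0.016, 0, 0, 0, 7],
    [1, -0.004, 0.016, 0, 0, 0, 7],
    [1, -0.003, 0.016, 0, 0, 0, 6],
    [1, -0.003, 0.012, 0, 0, 0, 5],
    [1, -0.0017, 0.0085, 0, 0, 0, 3],
    [1, 0, 0, -0.02, 0, 0, 0],
    [1, 0, 0, -0.025, 0, 0, 0],
    [1, 0, 0, -0.025, 0, 0, 0],
  ],
)

```text
clock: 7.65
tool_pos: [490.3, -8.5, 320.9]
orientation: [0.104, 0.995, -0.0, 0.001]
wrist_force: [0.5, -0.3, -3.5]
grip_width: 25.6
```

drive_tool(
  plan=[
    [1, 0, 0, -0.025, 0, 0, 0],
    [1, 0, 0, -0.025, 0, 0, 0],
    [1, 0, 0, -0.015, 0, 0, 0],
    [1, 0, 0, -0.01, 0, 0, 0],
    [1, 0, 0, -0.004, 0, 0, 0],
    [1, 0, 0, 0, 0, 0, 0],
    [1, 0, 0, 0, 0, 0, 0],
    [1, 0, 0, 0, 0, 0, 0],
  ],
)

```text
clock: 8.45
tool_pos: [490.8, -8.8, 243.3]
orientation: [0.104, 0.995, -0.0, 0.001]
wrist_force: [0.4, -0.1, -3.9]
grip_width: 25.2
```

```bash
python3 - <<'E'
from st import *
st(); snap('scene','scene3'); snap('top','top3')
for n,(x0,x1,y0,y1) in {'scene3':(165,275,155,295),'top3':(250,370,140,260)}.items():
    im=cv2.imread(f'pics/{n}_raw.png')[y0:y1,x0:x1]; cv2.imwrite(f'pics/c_{n}.png',cv2.resize(im,None,fx=4.2,fy=4.2,interpolation=cv2.INTER_CUBIC))
E
```

```text
t 8.45 pos [490.764  -8.774 243.349] psi 168.08 toolx [-0.978  0.207 -0.002] toolz [ 0.002 -0.    -1.   ] F [ 0.44  -0.055 -3.914] T [-0.005 -0.047  0.06 ] w 25.2 q [-0.147  0.206 -0.159  1.204  0.    -1.51 ]
```

View pics/c_scene3.png

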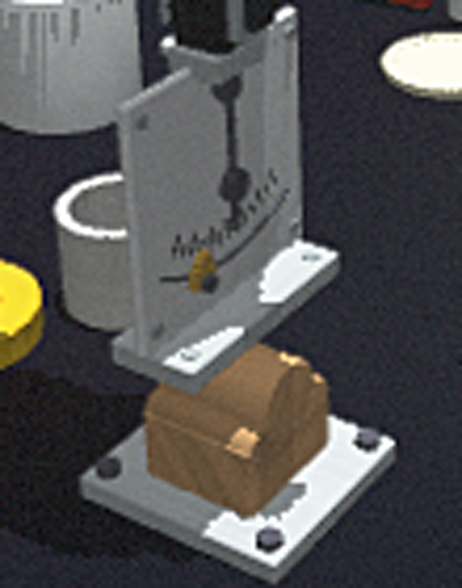

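View pics/c_top3.png

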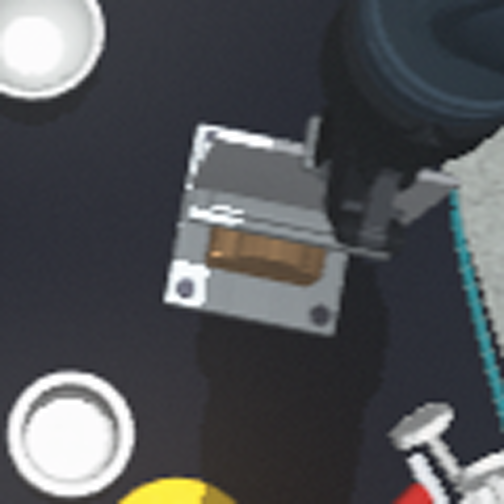

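```bash
python3 - <<'E'
from m import *
np.set_printoptions(precision=1,suppress=True)
Rg=R.from_euler('z',168.1,degrees=True).as_matrix(); org=np.array([490.8,-8.8,91.3])
pr=lambda P:(proj('scene',P)[0]-[165,155])*4.2+1.6
for p in[(-22,55,12),(-22,-55,12),(-22,55,0),(-22,-55,0),(22,55,12),(0,0,154)]: print(p,pr(org+Rg@p))
Rs=R.from_euler('z',-11.9,degrees=True).as_matrix(); s=np.array([490.,-8.7,0])
for p in[(30,0,75),(30,12,71),(30,-12,71),(55,-50,12),(55,50,12),(-55,-50,12),(30,-32,12),(30,32,12)]: print('stud',p,pr(s+Rs@p))
im=cv2.imread('pics/scene3_raw.png')[225:295,175:265]; im=np.clip(im*1.6,0,255).astype('uint8')
cv2.imwrite('pics/c3z.png',cv2.resize(im,None,fx=8,fy=8,interpolation=cv2.INTER_CUBIC))
E
```

```text
(-22, 55, 12) [192.5 371.4]
(-22, -55, 12) [339.8 250.2]
(-22, 55, 0) [194.  395.5]
(-22, -55, 0) [340.  272.5]
(22, 55, 12) [108.8 338.4]
(0, 0, 154) [214.9  -8.5]
stud (30, 0, 75) [285.9 366.4]
stud (30, 12, 71) [301.4 360.3]
stud (30, -12, 71) [270.3 387.9]
stud (55, -50, 12) [271.1 566. ]
stud (55, 50, 12) [393.2 439.7]
stud (-55, -50, 12) [ 73.6 476.5]
stud (30, -32, 12) [248.1 520.6]
stud (30, 32, 12) [327.8 442.5]
```

View pics/c3z.png

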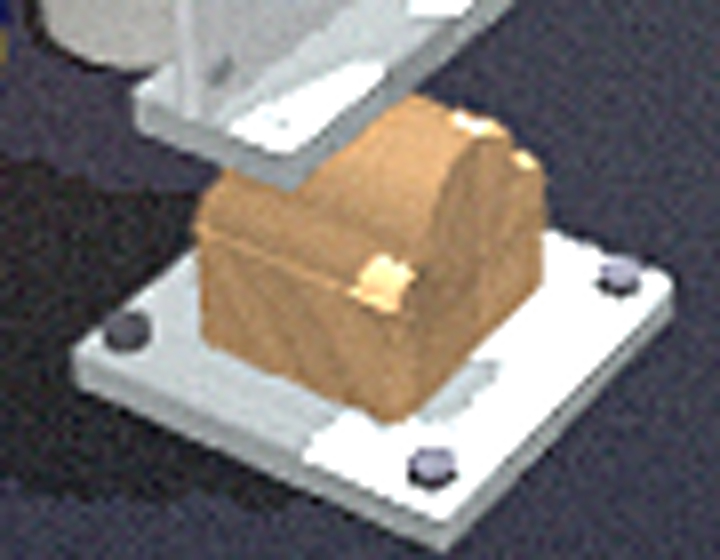

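Hovering, the foot lies centred across the ridge. Camera and arm agree to about 2 mm. Descending in small steps now.

drive_tool(
  plan=[
    [1, 0, 0, -0.005, 0, 0, 0],
    [1, 0, 0, -0.003, 0, 0, 0],
    [1, 0, 0, -0.002, 0, 0, 0],
    [1, 0, 0, -0.001, 0, 0, 0],
    [1, 0, 0, -0.001, 0, 0, 0],
    [1, 0, 0, 0, 0, 0, 0],
  ],
)

```text
clock: 9.15
tool_pos: [490.0, -8.7, 230.2]
orientation: [0.104, 0.995, 0.0, -0.0]
wrist_force: [-0.2, -0.6, -4.5]
grip_width: 25.3
```

drive_tool(
  plan=[
    [1, 0, 0, -0.001, 0, 0, 0],
    [1, 0, 0, 0, 0, 0, 0],
  ],
)

```text
clock: 9.35
tool_pos: [490.0, -8.6, 229.3]
orientation: [0.104, 0.995, 0.0, -0.0]
wrist_force: [-0.0, -0.7, -3.6]
grip_width: 25.4
```

drive_tool(
  plan=[
    [1, 0, 0, -0.001, 0, 0, 0],
    [1, 0, 0, 0, 0, 0, 0],
  ],
)

```text
clock: 9.55
tool_pos: [489.9, -8.6, 228.2]
orientation: [0.104, 0.995, 0.0, -0.0]
wrist_force: [0.3, 0.1, -3.7]
grip_width: 24.9
```

drive_tool(
  plan=[
    [1, 0, 0, -0.001, 0, 0, 0],
    [1, 0, 0, 0, 0, 0, 0],
  ],
)

```text
clock: 9.75
tool_pos: [489.9, -8.7, 227.2]
orientation: [0.104, 0.995, -0.0, -0.0]
wrist_force: [-1.1, -1.2, -4.3]
grip_width: 25.4
```

drive_tool(
  plan=[
    [1, 0, 0, -0.0005, 0, 0, 0],
    [1, 0, 0, 0, 0, 0, 0],
  ],
)

```text
clock: 9.95
tool_pos: [490.1, -8.7, 226.9]
orientation: [0.104, 0.995, 0.0, 0.0]
wrist_force: [-1.0, -0.7, -4.0]
grip_width: 25.5
```

drive_tool(
  plan=[
    [1, 0, 0, -0.0005, 0, 0, 0],
    [1, 0, 0, 0, 0, 0, 0],
  ],
)

```text
clock: 10.15
tool_pos: [490.1, -8.7, 226.9]
orientation: [0.104, 0.995, -0.0, 0.0]
wrist_force: [-1.2, -0.2, 1.3]
grip_width: 25.1
```

drive_tool(
  plan=[
    [1, 0, 0, -0.0005, 0, 0, 0],
    [1, 0, 0, 0, 0, 0, 0],
  ],
)

```text
clock: 10.35
tool_pos: [490.2, -8.7, 226.8]
orientation: [0.104, 0.995, -0.0, 0.001]
wrist_force: [-3.0, 0.4, 5.4]
grip_width: 25.8
```

Contact: the force went from −3.9 to +5.4 N, so the foot presses with about 9 N. I'll work out the rolling path for the tilt.

```bash
python3 - <<'E'
import numpy as np
x=np.array([-0.978,0.207,0]);y=np.array([-0.207,-0.978,0]);z=np.array([0,0,1.])
f=lambda p:(172*np.sin(p)-20*p*np.cos(p))*y+(172*np.cos(p)+20*p*np.sin(p))*z
ph=np.linspace(0,0.286,9)
for a,b in zip(ph[:-1],ph[1:]): print(np.round((f(b)-f(a))/1000,5),np.round(-np.degrees(b-a)*x,3))
E
```

```text
[-1.12e-03 -5.31e-03 -8.00e-05] [ 2.003 -0.424 -0.   ]
[-0.00112 -0.00531 -0.00025] [ 2.003 -0.424 -0.   ]
[-0.00112 -0.0053  -0.00042] [ 2.003 -0.424 -0.   ]
[-0.00112 -0.00528 -0.00059] [ 2.003 -0.424 -0.   ]
[-0.00111 -0.00526 -0.00076] [ 2.003 -0.424 -0.   ]
[-0.00111 -0.00524 -0.00092] [ 2.003 -0.424 -0.   ]
[-0.0011  -0.00521 -0.00109] [ 2.003 -0.424 -0.   ]
[-0.0011  -0.00517 -0.00125] [ 2.003 -0.424 -0.   ]
```

drive_tool(
  plan=[
    [1, 0, 0, 0.0002, 0, 0, 0],
    [1, -0.00112, -0.0053, -0.0001, 2.0, -0.42, 0],
    [1, -0.00112, -0.0053, -0.00025, 2.0, -0.42, 0],
    [1, 0, 0, 0, 0, 0, 0],
  ],
)

```text
clock: 10.75
tool_pos: [487.8, -19.7, 226.3]
orientation: [0.105, 0.994, 0.036, 0.004]
wrist_force: [-2.5, 0.7, 4.9]
grip_width: 25.4
```

```bash
python3 st.py
```

```text
t 10.75 pos [487.84  -19.747 226.319] psi 167.99 toolx [-0.978  0.208 -0.001] toolz [ 0.016  0.071 -0.997] F [-2.478  0.656  4.94 ] T [0.41  0.676 0.108] w 25.4 q [-0.215  0.203 -0.21   1.158  0.073 -1.576]
```

drive_tool(
  plan=[
    [1, -0.00112, -0.0053, -0.0004, 2.0, -0.42, 0],
    [1, -0.00112, -0.00528, -0.0006, 2.0, -0.42, 0],
    [1, 0, 0, 0, 0, 0, 0],
  ],
)

```text
clock: 11.05
tool_pos: [485.7, -30.3, 225.1]
orientation: [0.104, 0.992, 0.072, 0.008]
wrist_force: [-2.4, 1.4, 4.9]
grip_width: 25.3
```

drive_tool(
  plan=[
    [1, -0.0011, -0.00526, -0.00075, 2.0, -0.42, 0],
    [1, -0.0011, -0.00524, -0.0009, 2.0, -0.42, 0],
    [1, 0, 0, 0, 0, 0, 0],
  ],
)

```text
clock: 11.35
tool_pos: [483.7, -40.8, 223.3]
orientation: [0.104, 0.989, 0.107, 0.011]
wrist_force: [-1.1, 0.8, 3.8]
grip_width: 25.2
```

```bash
python3 st.py
```

```text
t 11.35 pos [483.697 -40.807 223.292] psi 167.98 toolx [-0.978  0.208 -0.   ] toolz [ 0.045  0.209 -0.977] F [-1.094  0.764  3.766] T [0.38  0.292 0.1  ] w 25.2 q [-0.347  0.208 -0.227  1.165  0.213 -1.711]
```

Forces stay light, about 8 N of contact. I'll make the last two steps and let the pendulum settle.

drive_tool(
  plan=[
    [1, -0.0011, -0.00521, -0.0011, 2.0, -0.42, 0],
    [1, -0.0011, -0.00517, -0.00125, 2.0, -0.42, 0],
    [1, 0, 0, 0, 0, 0, 0],
    [1, 0, 0, 0, 0, 0, 0],
  ],
)

```text
clock: 11.75
tool_pos: [481.8, -51.0, 220.9]
orientation: [0.103, 0.985, 0.141, 0.015]
wrist_force: [0.4, -0.8, 1.7]
grip_width: 25.6
```

drive_tool(
  plan=[
    [1, 0, 0, 0, 0, 0, 0],
    [1, 0, 0, 0, 0, 0, 0],
    [1, 0, 0, 0, 0, 0, 0],
    [1, 0, 0, 0, 0, 0, 0],
    [1, 0, 0, 0, 0, 0, 0],
    [1, 0, 0, 0, 0, 0, 0],
    [1, 0, 0, 0, 0, 0, 0],
    [1, 0, 0, 0, 0, 0, 0],
    [1, 0, 0, 0, 0, 0, 0],
    [1, 0, 0, 0, 0, 0, 0],
    [1, 0, 0, 0, 0, 0, 0],
    [1, 0, 0, 0, 0, 0, 0],
  ],
)

```text
clock: 12.95
tool_pos: [481.5, -50.9, 220.9]
orientation: [0.103, 0.985, 0.141, 0.015]
wrist_force: [2.8, -1.5, 1.9]
grip_width: 25.2
```

drive_tool(
  plan=[
    [1, 0, 0, 0, 0, 0, 0],
    [1, 0, 0, 0, 0, 0, 0],
    [1, 0, 0, 0, 0, 0, 0],
    [1, 0, 0, 0, 0, 0, 0],
    [1, 0, 0, 0, 0, 0, 0],
    [1, 0, 0, 0, 0, 0, 0],
    [1, 0, 0, 0, 0, 0, 0],
    [1, 0, 0, 0, 0, 0, 0],
    [1, 0, 0, 0, 0, 0, 0],
    [1, 0, 0, 0, 0, 0, 0],
    [1, 0, 0, 0, 0, 0, 0],
    [1, 0, 0, 0, 0, 0, 0],
  ],
)

```text
clock: 14.15
tool_pos: [481.4, -50.8, 220.8]
orientation: [0.103, 0.985, 0.141, 0.015]
wrist_force: [3.9, -3.3, 4.4]
grip_width: 25.4
```

```bash
cat > face.py <<'E'
from st import *
import sys
def face(tag):
    o=st(); r=R.from_quat(o['orientation']).as_matrix()
    # gauge axes from tool: x_g = tool x, z_g=-tool z
    Rg=np.stack([r[:,0],-r[:,1],-r[:,2]],1); org=o['tool_pos']+r[:,2]*152
    print('tilt',np.arcsin(-Rg[2,1]),'pitch',Rg[2,0],'foot',org)
    im=snap('scene',tag).astype(np.float32); S=8; xo=-6
    ys=np.arange(50,-45,-1/S); zs=np.arange(124,25,-1/S)
    Y,Z=np.meshgrid(ys,zs); P=np.stack([np.full(Y.shape,xo),Y,Z],-1).reshape(-1,3)@Rg.T+org
    uv=proj('scene',P).reshape(Y.shape+(2,)).astype(np.float32)
    q=cv2.remap(im,uv[...,0],uv[...,1],cv2.INTER_CUBIC); cv2.imwrite(f'pics/{tag}_rect.png',np.clip(q*1.7,0,255).astype('uint8'))
    c=im.astype('uint8')[150:295,165:275]; cv2.imwrite(f'pics/{tag}_c.png',cv2.resize(c,None,fx=4.1,fy=4.1,interpolation=cv2.INTER_CUBIC))
if __name__=='__main__': face(sys.argv[1])
E
python3 face.py s4
```

```text
t 14.15 pos [481.384 -50.817 220.846] psi 168.09 toolx [-0.978  0.206 -0.   ] toolz [ 0.058  0.275 -0.96 ] F [ 3.938 -3.311  4.367] T [-0.784 -1.307 -0.341] w 25.4 q [-0.41   0.222 -0.23   1.178  0.279 -1.781]
tilt 0.28527014898969544 pitch -0.0002361876017589297 foot [490.248  -8.97   74.989]
```

View pics/s4_c.png

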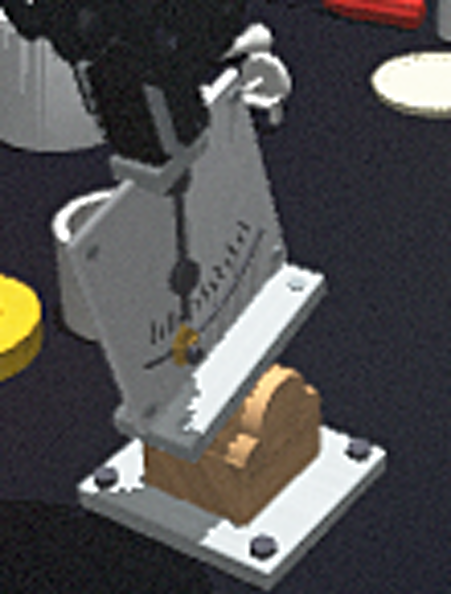

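View pics/s4_rect.png

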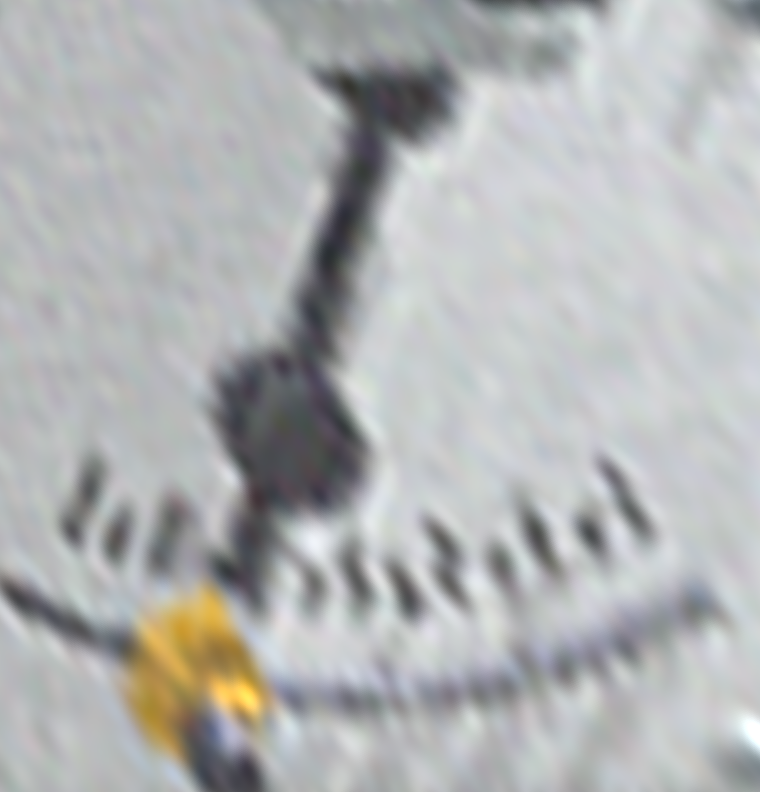

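Tool tilt is 0.285, but the face is seen obliquely here, so parallax shifts the pointer relative to the tab. The side force is also slowly building. I'll check whether the gauge slipped in the jaws, using the plate screws and dial marks.

```bash
cat > pose.py <<'E'
from st import *
import sys
def rect(rawf,pos,quat,out,xo=-3,S=6):
    r=R.from_quat(quat).as_matrix(); Rg=np.stack([r[:,0],-r[:,1],-r[:,2]],1); org=pos+r[:,2]*152
    im=cv2.imread(rawf).astype(np.float32)
    ys=np.arange(62,-62,-1/S); zs=np.arange(125,5,-1/S); Y,Z=np.meshgrid(ys,zs)
    P=np.stack([np.full(Y.shape,xo),Y,Z],-1).reshape(-1,3)@Rg.T+org
    uv=proj('scene',P).reshape(Y.shape+(2,)).astype(np.float32)
    q=np.clip(cv2.remap(im,uv[...,0],uv[...,1],cv2.INTER_CUBIC)*1.7,0,255).astype('uint8')
    for y in range(-50,51,25): cv2.putText(q,str(y),(int((62-y)*S)-8,q.shape[0]-4),0,.4,(0,0,255),1)
    for z in range(20,121,20): cv2.putText(q,str(z),(0,int((125-z)*S)+4),0,.4,(0,0,255),1)
    for y in(-50,50):
        for z in(22.7,118.5): cv2.drawMarker(q,(int((62-y)*S),int((125-z)*S)),(0,0,255),0,10,1)
    cv2.imwrite(out,q)
if __name__=='__main__':
    o=sensors.get_obs(); rect('pics/s4_raw.png',o['tool_pos'],o['orientation'],'pics/s4_r2.png')
    rect('pics/scene2_raw.png',np.array([517.7,-127.2,391.3]),[0.507,0.862,0,0],'pics/s2_r2.png')
E
python3 pose.py
```

```text
(no output)
```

View pics/s4_r2.png

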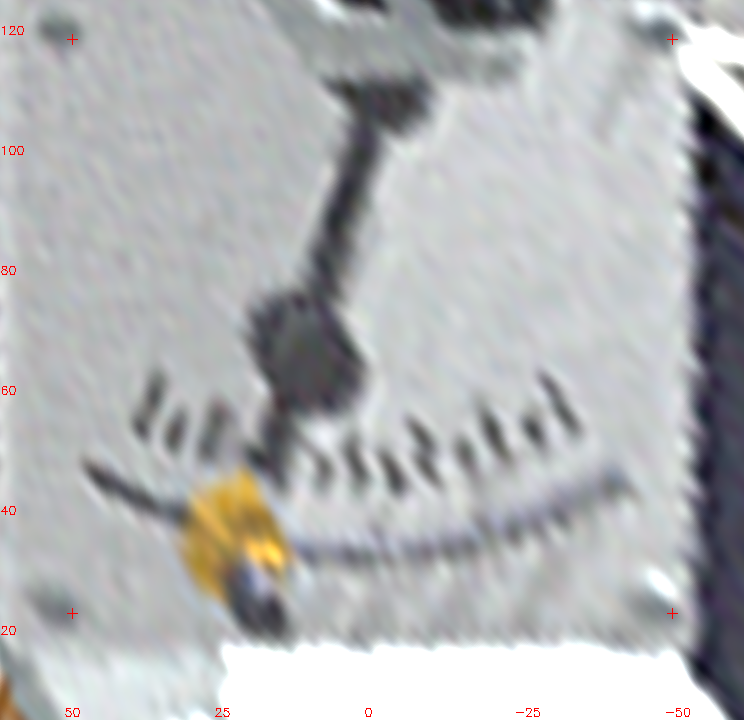

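View pics/s2_r2.png

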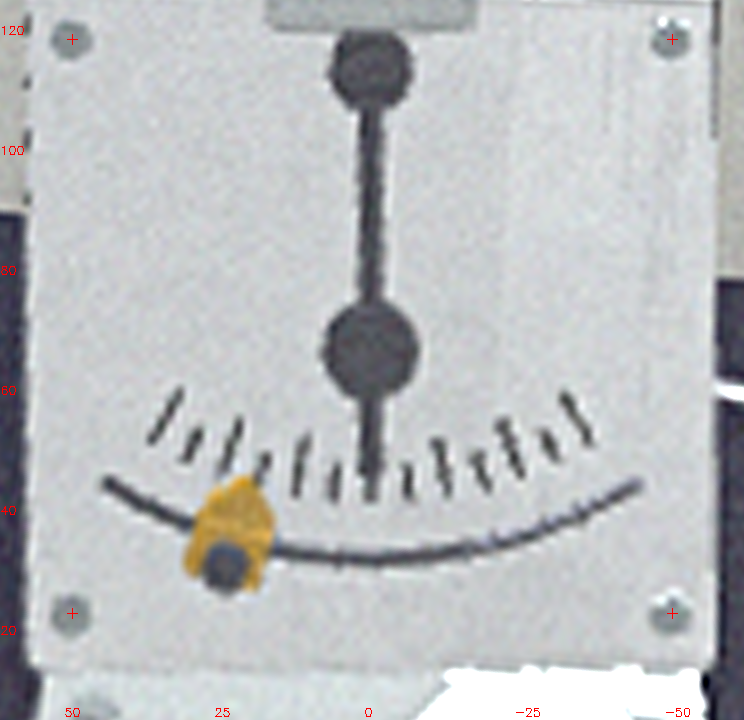

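The screws show only a small common shift and no rotation above about 0.01 rad, so there was no slip. The pointer's line in the rectified view is about 0.29 rad, matching the tab within my error. I'll watch the force drift now.

drive_tool(
  plan=[
    [1, 0.0003, -0.0003, 0, 0, 0, 0],
    [1, 0, 0, 0, 0, 0, 0],
    [1, 0, 0, 0, 0, 0, 0],
    [1, 0, 0, 0, 0, 0, 0],
    [1, 0, 0, 0, 0, 0, 0],
    [1, 0, 0, 0, 0, 0, 0],
    [1, 0, 0, 0, 0, 0, 0],
    [1, 0, 0, 0, 0, 0, 0],
  ],
)

```text
clock: 15.0
tool_pos: [481.4, -51.0, 220.8]
orientation: [0.103, 0.984, 0.142, 0.015]
wrist_force: [4.1, -2.4, 4.7]
grip_width: 24.9
```

drive_tool(
  plan=[
    [1, 0, 0, 0, 0, 0, 0],
    [1, 0, 0, 0, 0, 0, 0],
    [1, 0, 0, 0, 0, 0, 0],
    [1, 0, 0, 0, 0, 0, 0],
    [1, 0, 0, 0, 0, 0, 0],
    [1, 0, 0, 0, 0, 0, 0],
    [1, 0, 0, 0, 0, 0, 0],
    [1, 0, 0, 0, 0, 0, 0],
  ],
)

```text
clock: 15.8
tool_pos: [481.4, -50.9, 220.8]
orientation: [0.103, 0.984, 0.142, 0.015]
wrist_force: [4.2, -1.8, 4.6]
grip_width: 25.1
```

```bash
python3 st.py
```

```text
t 15.8 pos [481.45  -50.949 220.808] psi 168.09 toolx [-0.978  0.206  0.   ] toolz [ 0.058  0.276 -0.96 ] F [ 4.24  -1.758  4.63 ] T [-0.609 -1.148 -0.394] w 25.1 q [-0.41   0.223 -0.229  1.178  0.28  -1.781]
```

drive_tool(
  plan=[
    [1, 0.0004, -0.0001, 0.0002, 0, 0, 0],
    [1, 0, 0, 0, 0, 0, 0],
    [1, 0, 0, 0, 0, 0, 0],
    [1, 0, 0, 0, 0, 0, 0],
    [1, 0, 0, 0, 0, 0, 0],
    [1, 0, 0, 0, 0, 0, 0],
    [1, 0, 0, 0, 0, 0, 0],
    [1, 0, 0, 0, 0, 0, 0],
    [1, 0, 0, 0, 0, 0, 0],
    [1, 0, 0, 0, 0, 0, 0],
    [1, 0, 0, 0, 0, 0, 0],
    [1, 0, 0, 0, 0, 0, 0],
  ],
)

```text
clock: 17.0
tool_pos: [481.6, -51.0, 220.8]
orientation: [0.103, 0.984, 0.142, 0.014]
wrist_force: [2.6, -2.2, 4.7]
grip_width: 25.5
```

drive_tool(
  plan=[
    [1, 0, 0, 0, 0, 0, 0],
    [1, 0, 0, 0, 0, 0, 0],
    [1, 0, 0, 0, 0, 0, 0],
    [1, 0, 0, 0, 0, 0, 0],
    [1, 0, 0, 0, 0, 0, 0],
    [1, 0, 0, 0, 0, 0, 0],
    [1, 0, 0, 0, 0, 0, 0],
    [1, 0, 0, 0, 0, 0, 0],
    [1, 0, 0, 0, 0, 0, 0],
    [1, 0, 0, 0, 0, 0, 0],
    [1, 0, 0, 0, 0, 0, 0],
    [1, 0, 0, 0, 0, 0, 0],
  ],
)

```text
clock: 18.2
tool_pos: [481.6, -51.0, 220.8]
orientation: [0.103, 0.984, 0.142, 0.014]
wrist_force: [1.6, -2.5, 4.7]
grip_width: 25.5
```

```bash
python3 face.py s5; python3 - <<'E'
from h import *
snap('top','top5'); 
a=cv2.imread('pics/s4_raw.png').astype(int); b=cv2.imread('pics/s5_raw.png').astype(int); d=abs(a-b).sum(-1); print((d>80).sum(), np.argwhere(d>80)[:10])
im=cv2.imread('pics/top5_raw.png')[140:260,250:370]; cv2.imwrite('pics/top5_c.png',cv2.resize(im,None,fx=5,fy=5,interpolation=cv2.INTER_CUBIC))
E
```

```text
t 18.2 pos [481.628 -51.01  220.81 ] psi 168.09 toolx [-0.978  0.206  0.001] toolz [ 0.057  0.276 -0.96 ] F [ 1.606 -2.514  4.727] T [-0.532 -0.776 -0.222] w 25.5 q [-0.41   0.224 -0.228  1.179  0.279 -1.781]
tilt 0.28546464655252357 pitch 0.0008601708825300841 foot [490.34   -9.102  74.962]
153 [[  0  95]
 [  0 184]
 [  2 183]
 [  5 181]
 [  6  53]
 [  8 109]
 [  9 181]
 [ 12 119]
 [ 12 180]
 [ 13 117]]
```

View pics/s5_c.png

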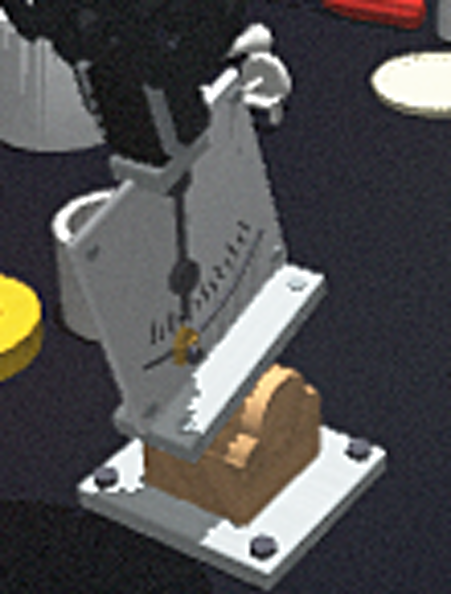

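View pics/top5_c.png

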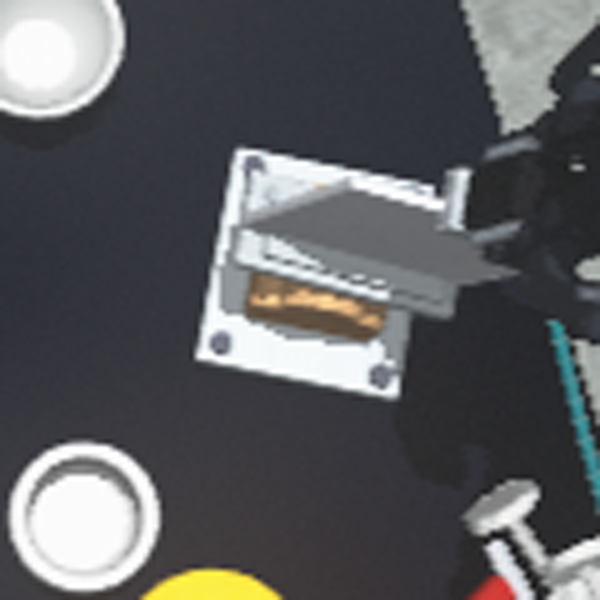

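The pointer hangs onto the tab tip at about (185,325) in the scene crop. The jar and mortar are unmoved and the picture is steady. I'll ease the press slightly and confirm.

drive_tool(
  plan=[
    [1, 0.0001, -0.0001, 0.0003, 0, 0, 0],
    [1, 0, 0, 0, 0, 0, 0],
    [1, 0, 0, 0, 0, 0, 0],
    [1, 0, 0, 0, 0, 0, 0],
    [1, 0, 0, 0, 0, 0, 0],
    [1, 0, 0, 0, 0, 0, 0],
    [1, 0, 0, 0, 0, 0, 0],
    [1, 0, 0, 0, 0, 0, 0],
    [1, 0, 0, 0, 0, 0, 0],
    [1, 0, 0, 0, 0, 0, 0],
    [1, 0, 0, 0, 0, 0, 0],
    [1, 0, 0, 0, 0, 0, 0],
  ],
)

```text
clock: 19.5
tool_pos: [481.5, -51.0, 220.8]
orientation: [0.103, 0.984, 0.142, 0.014]
wrist_force: [1.1, -0.1, -2.2]
grip_width: 25.1
```

drive_tool(
  plan=[
    [1, 0, 0, 0, 0, 0, 0],
    [1, 0, 0, 0, 0, 0, 0],
    [1, 0, 0, 0, 0, 0, 0],
    [1, 0, 0, 0, 0, 0, 0],
    [1, 0, 0, 0, 0, 0, 0],
    [1, 0, 0, 0, 0, 0, 0],
    [1, 0, 0, 0, 0, 0, 0],
    [1, 0, 0, 0, 0, 0, 0],
    [1, 0, 0, 0, 0, 0, 0],
    [1, 0, 0, 0, 0, 0, 0],
    [1, 0, 0, 0, 0, 0, 0],
    [1, 0, 0, 0, 0, 0, 0],
  ],
)

```text
clock: 20.7
tool_pos: [481.9, -51.2, 221.1]
orientation: [0.103, 0.984, 0.141, 0.014]
wrist_force: [-0.1, 0.2, -3.9]
grip_width: 25.6
```

drive_tool(
  plan=[
    [1, 0, 0, 0, 0, 0, 0],
    [1, 0, 0, 0, 0, 0, 0],
    [1, 0, 0, 0, 0, 0, 0],
    [1, 0, 0, 0, 0, 0, 0],
    [1, 0, 0, 0, 0, 0, 0],
    [1, 0, 0, 0, 0, 0, 0],
  ],
)

```text
clock: 21.3
tool_pos: [481.9, -51.2, 221.2]
orientation: [0.103, 0.984, 0.141, 0.015]
wrist_force: [-0.9, 0.3, -4.2]
grip_width: 24.9
```

```bash
python3 st.py
```

```text
t 21.3 pos [481.943 -51.218 221.185] psi 168.09 toolx [-0.978  0.206  0.   ] toolz [ 0.058  0.276 -0.96 ] F [-0.883  0.298 -4.208] T [-0.624  0.15  -0.022] w 24.9 q [-0.41   0.224 -0.227  1.18   0.279 -1.781]
```

That lifted it: the weight is back on the wrist. I'll lower it again gently.

drive_tool(
  plan=[
    [1, 0, 0, -0.0003, 0, 0, 0],
    [1, 0, 0, 0, 0, 0, 0],
    [1, 0, 0, 0, 0, 0, 0],
    [1, 0, 0, 0, 0, 0, 0],
    [1, 0, 0, 0, 0, 0, 0],
    [1, 0, 0, 0, 0, 0, 0],
  ],
)

```text
clock: 21.9
tool_pos: [481.9, -51.2, 220.9]
orientation: [0.103, 0.984, 0.141, 0.015]
wrist_force: [0.7, -0.4, -4.0]
grip_width: 25.6
```

drive_tool(
  plan=[
    [1, 0, 0, 0, 0, 0, 0],
    [1, 0, 0, 0, 0, 0, 0],
    [1, 0, 0, 0, 0, 0, 0],
    [1, 0, 0, 0, 0, 0, 0],
    [1, 0, 0, 0, 0, 0, 0],
    [1, 0, 0, 0, 0, 0, 0],
  ],
)

```text
clock: 22.5
tool_pos: [481.9, -51.2, 220.9]
orientation: [0.103, 0.984, 0.141, 0.015]
wrist_force: [0.0, 0.1, -4.5]
grip_width: 25.5
```

drive_tool(
  plan=[
    [1, 0, 0, -0.0002, 0, 0, 0],
    [1, 0, 0, 0, 0, 0, 0],
    [1, 0, 0, 0, 0, 0, 0],
    [1, 0, 0, 0, 0, 0, 0],
    [1, 0, 0, 0, 0, 0, 0],
    [1, 0, 0, 0, 0, 0, 0],
  ],
)

```text
clock: 23.1
tool_pos: [482.0, -51.2, 220.8]
orientation: [0.103, 0.984, 0.141, 0.015]
wrist_force: [-0.5, -0.0, -1.1]
grip_width: 25.5
```

drive_tool(
  plan=[
    [1, 0, 0, -0.0002, 0, 0, 0],
    [1, 0, 0, 0, 0, 0, 0],
    [1, 0, 0, 0, 0, 0, 0],
    [1, 0, 0, 0, 0, 0, 0],
    [1, 0, 0, 0, 0, 0, 0],
    [1, 0, 0, 0, 0, 0, 0],
  ],
)

```text
clock: 23.7
tool_pos: [482.1, -51.3, 220.8]
orientation: [0.103, 0.984, 0.141, 0.015]
wrist_force: [-1.5, -1.8, 2.3]
grip_width: 25.3
```

drive_tool(
  plan=[
    [1, 0, 0, 0, 0, 0, 0],
    [1, 0, 0, 0, 0, 0, 0],
    [1, 0, 0, 0, 0, 0, 0],
    [1, 0, 0, 0, 0, 0, 0],
    [1, 0, 0, 0, 0, 0, 0],
    [1, 0, 0, 0, 0, 0, 0],
    [1, 0, 0, 0, 0, 0, 0],
    [1, 0, 0, 0, 0, 0, 0],
    [1, 0, 0, 0, 0, 0, 0],
    [1, 0, 0, 0, 0, 0, 0],
    [1, 0, 0, 0, 0, 0, 0],
    [1, 0, 0, 0, 0, 0, 0],
  ],
)

```text
clock: 24.9
tool_pos: [482.1, -51.3, 220.8]
orientation: [0.103, 0.985, 0.141, 0.015]
wrist_force: [-2.6, -1.8, 5.4]
grip_width: 25.3
```

drive_tool(
  plan=[
    [1, 0, 0, 0, 0, 0, 0],
    [1, 0, 0, 0, 0, 0, 0],
    [1, 0, 0, 0, 0, 0, 0],
    [1, 0, 0, 0, 0, 0, 0],
    [1, 0, 0, 0, 0, 0, 0],
    [1, 0, 0, 0, 0, 0, 0],
    [1, 0, 0, 0, 0, 0, 0],
    [1, 0, 0, 0, 0, 0, 0],
    [1, 0, 0, 0, 0, 0, 0],
    [1, 0, 0, 0, 0, 0, 0],
    [1, 0, 0, 0, 0, 0, 0],
    [1, 0, 0, 0, 0, 0, 0],
  ],
)

```text
clock: 26.1
tool_pos: [482.1, -51.3, 220.7]
orientation: [0.103, 0.984, 0.141, 0.015]
wrist_force: [-2.2, -1.6, 4.5]
grip_width: 25.6
```

```bash
python3 face.py s6
```

```text
t 26.1 pos [482.068 -51.292 220.742] psi 168.08 toolx [-0.978  0.206 -0.   ] toolz [ 0.058  0.275 -0.96 ] F [-2.209 -1.567  4.529] T [-0.349  0.683  0.165] w 25.6 q [-0.41   0.224 -0.228  1.178  0.279 -1.781]
tilt 0.28524579539464606 pitch -7.699561163985319e-05 foot [490.911  -9.444  74.884]
```

View pics/s6_c.png

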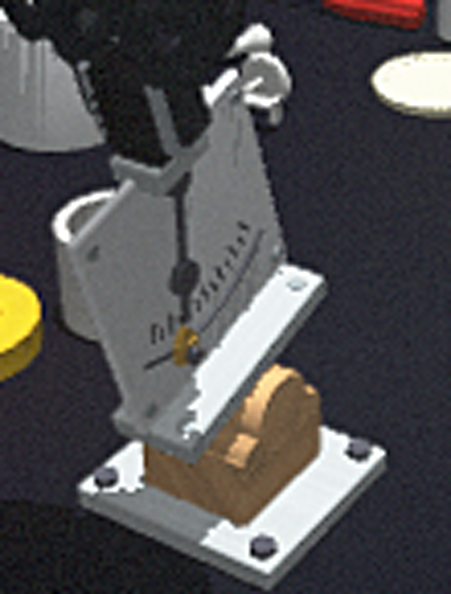

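The press is stable at about 8.5 N of contact, with the tilt at 0.285 rad. The picture shows the pointer tip on the tab tip at about (185,325), and the jar is still in place. Handing in.

```bash
python3 -c "
from bench import order
print(order.hand_in())"
```

```text
the job is handed in; nothing more can be done
None
```

I handed the job in at 26 s. The gripper still holds the gauge, with its foot pressed on the stud's ridge and tilted so the pointer hangs at the brass tab.

I gripped the gauge by its handle and showed its face to the scene camera to read the tab, which came out at about 0.286 rad (likely within 0.006). I then half-turned the gauge and set the foot level across the ridge. The first touch was about 5 N. Finally I rolled it over the ridge until the tool's tilt matched the tab angle.

**Last checks:**
- **Tilt:** the tool read 0.285 rad and showed no sideways lean.
- **Grip:** the plate screws, checked just after the tilt, showed no slip in the jaws above about 0.01 rad.
- **Press:** contact was about 8.5 N and had stopped rising.
- **Foot on ridge:** the foot's middle is within roughly 2 mm of the ridge line.
- **Jar and mortar:** the jar is in place in the last picture. The mortar was last seen unmoved in the top view at 18 s.

**What went less well:**
- **Lost contact:** while easing the press, the foot lifted about 0.2–0.4 mm off the ridge for a few seconds. I lowered it again before handing in.
- **Pointer on tab not seen straight on:** the final camera view is oblique. The match rests on the earlier frontal reading, the tool tilt and the pointer's angle in that oblique picture (about 0.29 rad). All three agree.

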